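# Select the keep-warm programme on a cup warmer's dual knob and start it

### The arm

A 6-joint arm with a two-finger parallel gripper is mounted at the origin on a cart in front of the work surface, level with it; the furniture and walls round the work are solid. World frame = base frame: x ahead of the robot, y to its left, z up, the work surface at z = 0. Lengths are in m, angles in rad, forces in N, time in s.
With the tool pointing down it reaches from about 0.35 to 0.775 m from the base axis. Payload 7.3 kg.
Tool frame: the origin (TCP) lies on the centre line of the jaws, within the pads' length; the fingertips stand ahead of it and the grasp point (between the pads) lies 11 mm behind it (robot.nose_length is the z of the fingertips in the tool frame, in m); z points along the fingers, y is the line along which they close (so a half turn about z gives the same grasp; the last joint's range is limited). The gripper opens to 92 mm and grips with 3 to 60 N. Pads are 19 mm wide; open, the fingers measure 130 mm over their backs; the gripper's body (75 mm by 190 mm) begins 47 mm behind the grasp point.
Start: joints at [1.013, 0.342, 1.524, -0, 1.275, -0.146], TCP at [0.21, 0.481, 0.235] pointing down, gripper open.
Joint ranges: [-2.53, 2.53], [-0.77, 2.02], [0.04, 2.7], [-1, 4.14], [0.28, 2.66], [-3.11, 3.11]. Speed limits (rad/s): [2.57, 2.57, 3.14, 3.14, 3.14, 3.14].

### API

Orientations are given as [roll, pitch, yaw] about the fixed x, y, z axes, in that order (R = Rz(yaw) Ry(pitch) Rx(roll)).
In Python, from cell import robot, cams gives the robot as it stands. The module is installed in compiled form; this text tells all that it offers.
- The arm moves only by the tool carry_out, never from a script. Its argument "deltas" is a list of rows, each a list of 7 numbers: the shift along the tool's x, y, z in cm, then the turn, a rotation vector about the tool's x, y, z in rad, then the opening, from 0 (shut) to 1 (fully open). A call has exactly 8 rows; each row shifts and turns the commanded pose from where the row before left it, along the tool's axes as they then stand; what a row does not reach is not made up. A row lasts 1/12 s, in which the tool goes at most 41.7 mm and 7.16 degrees, less where a joint would pass 70% of its speed; a pose out of reach is approached as far as the arm can. A call is refused whole if a number of a shift passes 4.17 or a number of a turn 0.125, either way. A call with a gripper value outside its range is refused whole. The fingers move at their own pace and stop on an object; "force" is the grip in N (left out, the last holds). Time passes only in rows, so rows that do not move let the fingers close, or fill a call up. It gives the time, the measured TCP pose, the force, the opening and the grip force at its end, in the units of the state.
- robot.observe(): the state, without advancing time (a new reading comes with each control period).
- cams.read_camera(name): name is "scene" or "top" or "wrist"; returns a dict with "image" (400x640x3 uint8, blue, green, red), "depth" (400x640 float32, m along the optical axis (not along the pixel's ray), 0 where there is no reading), "fx", "fy", "cx", "cy" (pixels), "world_to_cam" (4x4, takes a point from world to camera coordinates). Camera axes: x right, y up, looking along -z (the intrinsics and any distortion apply to the point x, -y, -z); pixel columns grow to the right and rows downward; lengths in m; the calibration is good to about 2 mm. A picture is of the moment at which its call begins.
- robot.hand_in(): hands the job in; it is judged then, once.
The state is a dict: "time": time; "qpos": joint angles; "qvel": joint speeds; "joint_efforts": joint torques, N m; "tool_pos": TCP position; "tool_rot": TCP orientation; "contact_force": force on the tool from outside, world axes, zero at the start; "torque": the same for the moment, N m; "opening": finger opening in m; "grip_force": force on a finger pad.
Only numpy, scipy, OpenCV 4.12 (cv2) and the standard library are available. Lean on these libraries where they do the work, as an engineer would, in place of code of your own. Each camera call takes 0.05 s, during which the arm holds its last target. There are 200 camera calls.

### The job

On the cup warmer, push the inner knob of the dual control gently down against its spring, turn it clockwise until you feel its catch, and let it spring back up fully into that catch, without disturbing the heat ring around it. Do not push so hard that the knob grinds on the ring, and do not force it once it catches. Then press the green start button gently all the way in and let go, leaving the cup and the other things as they are.

Things in the scene. Friction and masses are not known exactly. Their poses are not given: they have to be found in the camera images.
- warmer: White cup warmer, 140 (x) x 230 (y) x 45 mm high, fixed to the worktop. Origin at the centre of its underside; its -x side faces the robot, z up. In its frame the dual control's axis is at x +15, y -60 mm, the green start button at x -46, y +12 mm, the dark warming plate with the teacup at x +15, y +62 mm; the top panel is at z 45 mm.
- selector: Inner knob: turns about an upright axis and can be pushed down. Origin on the axis, level with the panel when fully up (z 45 mm of the warmer). Aluminium skirt 46 mm across, 15 to 20 mm above the origin; on it a white bar grip 40 mm long (knob's x), 16 mm thick (knob's y), 20 to 46 mm above the origin, red line at its -x end. At the start its x is along the warmer's x.
- selector_grip (a point): Middle of the part of the bar grip to hold, on the axis, 39 mm above the knob's origin. Pushing: at the start a hidden pin in a notch locks the knob against turning. Its spring gives 3.6 N at rest plus 1.2 N per mm. 4.5 mm down (about 9 N) the pin is free; 8 mm down (about 13 N) the skirt bears on the heat ring's floor and drags the ring. Turning it takes about 0.02 N m.
- gearbox: Works hidden in the housing, 20 mm below the panel on the control's axis. Away from a notch the pin rides under a gate that holds the knob about 3.5 mm down by itself. The only other notch, the catch, is 54 to 80 degrees clockwise from above of the start, at an unseen angle, 3 degrees of play either way; end stop at 110. The pin takes 35 N at most (20 N of lifting, or 0.7 N m of turning once caught).
- catch_feel (a point): Point on the control's axis at panel level (x +15, y -60, z 45 mm of the warmer). Feeling for the catch: a knob held down passes it unnoticed. So after the first 20 degrees, ease the push to nearly nothing (the gate then carries the spring) and turn on slowly: at the catch the spring pushes the hand up by 5 to 9 N, and soon the pin blocks further turning; let go and it springs up.
- heat_ring: Outer heat ring: black knurled cup, 66 mm across, its rim (radius 26 to 33 mm) 17 mm above the panel, with an inner floor at 7 mm above the panel. Origin on the same axis, 1 mm above the panel. Turns very easily (0.02 N m), so fingertips on its rim drag it; it must stay as set. Fingertips 28 mm or more above the panel at the first grasp clear its rim after the push.
- ring_mark (a point): Orange mark on the rim of the heat ring, 30 mm from the axis, 17 mm above the panel.
- start: Green start button, 22 mm across, in a black collar 38 mm across (top 12 mm above the panel); moves straight down 5 mm against a spring (4 N when fully in). Origin on its axis, 4 mm above the panel (z 49 mm of the warmer at rest; sinks with it). Its top is 17 mm above the origin.
- cup_tea: Green and white teacup, 96 x 122 x 56 mm with handle, standing on the warming plate (top 49 mm above the worktop); origin at the centre of its foot.
- jam_red: Small jam jar with yellow lid, 58 x 58 x 70 mm, origin under its centre. Bystander.
- orange: Orange, about 58 mm. Bystander.
- kitchen_timer: Red and white kitchen timer, 68 mm across, 53 mm high. Bystander.
There are look-alikes about, which are no part of the job. There is more than one size of the cup_tea; the job needs the larger.

How it is judged:
By the outcome, as a careful person would: the job done as asked, in the order asked, and still so for the second after the job is handed in, with the robot touching nothing.
It also fails if it takes over 58 s, if anything falls off the work surface, if the arm or the gripper's body presses on something with over 40 N, if the wrist force passes 120 N, or if a joint passes its speed limit or range.

## Working session

There is one attempt and no reset: what is moved stays moved. The work goes in short steps, Python scripts to look and compute and a tool call to move; the robot and the scene stay as the last step left them, time stands still between calls to the robot, and variables do not carry over. Pictures are saved under pics/ and viewed, at most 10 in all, crops included, and the job is handed in when it is done.

Besides the shell and the picture viewer there is one more tool, called after "Emit:" in YAML: its name, and indented under it one key for each argument. carry_out: Moves the arm, as the interface text tells. Its arguments: {"type":"object","properties":{"deltas":{"type":"array","items":{"type":"array","items":{"type":"number"}}},"force":{"type":"number"}},"required":["deltas"]}

```bash
mkdir -p pics; cat > h.py <<'E'
import numpy as np, cv2
from cell import robot, cams
def unproj(c,u,v):
    d=c["depth"][v,u]; p=np.array([(u-c["cx"])/c["fx"]*d,-(v-c["cy"])/c["fy"]*d,-d,1])
    return (np.linalg.inv(c["world_to_cam"])@p)[:3]
def ray(c,u,v,z):
    T=np.linalg.inv(c["world_to_cam"]); r=T[:3,:3]@np.array([(u-c["cx"])/c["fx"],-(v-c["cy"])/c["fy"],-1]); o=T[:3,3]
    return o+r*(z-o[2])/r[2]
E
python3 - <<'E'
from h import *
s=robot.observe();print(s["tool_pos"],s["tool_rot"],s["contact_force"],s["opening"],robot.nose_length)
for n in["scene","top"]:
    c=cams.read_camera(n);cv2.imwrite(f"pics/{n}1.png",c["image"]);print([k for k in c],c["fx"],np.linalg.inv(c["world_to_cam"])[:3,3])
E
```

```text
[0.20987741 0.4807855  0.23404979] [-3.14006179e+00 -2.36851150e-04  2.72981124e+00] [ 0.18683244  0.35888148 -0.63215336] 0.09187581672821639 0.008
['image', 'depth', 'fx', 'fy', 'cx', 'cy', 'world_to_cam'] 466.35291058994574 [-0.15358215  1.18380675  0.62523444]
['image', 'depth', 'fx', 'fy', 'cx', 'cy', 'world_to_cam'] 363.4893562040115 [0.42933346 0.29735269 1.01814982]
```

View pics/top1.png

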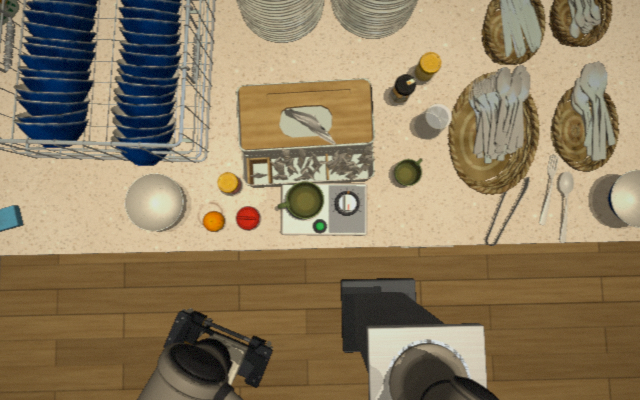

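View pics/scene1.png

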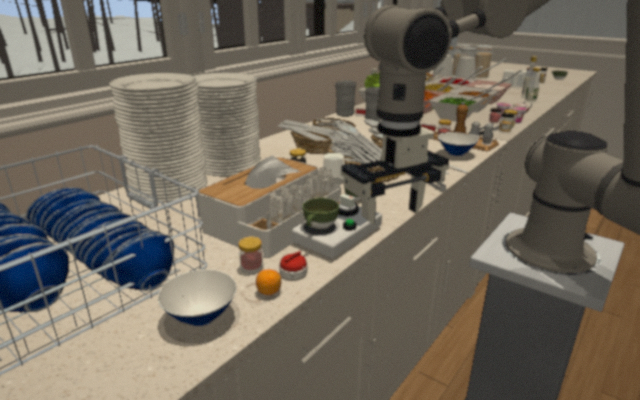

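The top view shows the warmer at px (281–367, 183–235), the dual control at (347,203), the start button at (320,226), the cup at (304,200) and a lidded box behind. The scene view confirms this, with the arm currently clear of the warmer.

```bash
python3 - <<'E'
from h import *
c=cams.read_camera("top")
for n,u,v in[("knob",347,203),("panel",359,225),("cup",304,200),("btn",320,226),("lid",260,110),("lidfront",340,143),("boxfront",345,165),("table",420,230),("jar",228,183),("lidobj",305,120)]:
    print(n,unproj(c,u,v).round(4))
hsv=cv2.cvtColor(c["image"],cv2.COLOR_BGR2HSV)
g=cv2.inRange(hsv,(50,150,60),(80,255,255));g[:, :310]=0;g[:215]=0;g[:,335:]=0
ys,xs=np.nonzero(g);print("btn",xs.mean(),ys.mean(),len(xs),ray(c,xs.mean(),ys.mean(),.066))
# panel points by height
H=[];
T=np.linalg.inv(c["world_to_cam"])
vs,us=np.mgrid[175:245,270:380]
P=np.array([unproj(c,u,v) for u,v in zip(us.ravel(),vs.ravel())]);m=abs(P[:,2]-.045)<.012
m=m.reshape(vs.shape).astype(np.uint8); m=cv2.morphologyEx(m,cv2.MORPH_OPEN,np.ones((3,3)))
k=cv2.findNonZero(m);r=cv2.minAreaRect(k);print(r)
for u,v in cv2.boxPoints(r):print(ray(c,u+270,v+175,.045))
E
```

```text
knob [0.4876 0.2144 0.0906]
panel [0.4309 0.1799 0.0451]
cup [0.5004 0.3251 0.0563]
btn [0.4306 0.2844 0.0669]
lid [0.7247 0.4291 0.1226]
lidfront [0.6358 0.2305 0.1239]
boxfront [0.5802 0.2196 0.1236]
table [ 0.4131  0.0034 -0.0041]
jar [0.5485 0.5231 0.0703]
lidobj [0.6827 0.3156 0.1691]
btn 319.45098039215685 225.7058823529412 51 [0.43137171 0.28584163 0.066     ]
((53.5, 32.999996185302734), (51.99999237060547, 84.99998474121094), 90.0)
[0.55119746 0.38637623 0.045     ]
[0.5460079  0.15748516 0.045     ]
[0.40654112 0.16198891 0.045     ]
[0.41166951 0.38863822 0.045     ]
```

Emit:
carry_out:
  deltas:
    - [0,0,0,0,0,-0.1,0.6]
    - [0,0,0,0,0,-0.1,0.6]
    - [0,0,0,0,0,-0.1,0.6]
    - [0,0,0,0,0,-0.1,0.6]
    - [-2.2,-2.2,0,0,0,0,0.6]
    - [-2.5,-2.5,0,0,0,0,0.6]
    - [-2.5,-2.5,0,0,0,0,0.6]
    - [-2.5,-2.5,0,0,0,0,0.6]
  force: 25

```text
time: 0.82
tool_pos: [0.3065, 0.3819, 0.2345]
tool_rot: [-3.141, -0.0, 3.131]
contact_force: [0.5, 0.4, 0.3]
opening: 0.0552
grip_force: 0.0
```

Emit:
carry_out:
  deltas:
    - [-2.5,-2.5,0,0,0,0,0.6]
    - [-2.5,-2.5,0,0,0,0,0.6]
    - [-2.5,-2.5,0,0,0,0,0.6]
    - [-2.5,-2.5,0,0,0,0,0.6]
    - [-2.5,-2.5,0,0,0,0,0.6]
    - [-2.5,-2.3,0,0,0,0,0.6]
    - [-2,-1,0,0,0,0,0.6]
    - [0,0,0,0,0,0,0.6]

```text
time: 1.48
tool_pos: [0.4773, 0.2203, 0.2343]
tool_rot: [-3.141, 0.001, 3.126]
contact_force: [-0.1, -0.4, 0.6]
opening: 0.0551
grip_force: 0.0
```

```bash
python3 - <<'E'
from h import *
s=robot.observe();print(s["time"],s["tool_pos"],s["tool_rot"],s["contact_force"],s["opening"],s["qpos"])
c=cams.read_camera("wrist");cv2.imwrite("pics/w1.png",c["image"]);print(np.linalg.inv(c["world_to_cam"]).round(3),c["fx"])
E
```

```text
1.4833 [0.47729697 0.22034481 0.23426898] [-3.14091699e+00  1.22894325e-03  3.12562673e+00] [-0.12663323 -0.40749861  0.64925343] 0.055051755769348454 [ 2.87258491e-01  3.43223466e-01  1.52363108e+00 -1.05813121e-03
  1.27376714e+00 -1.26726229e+00]
[[ 0.016 -0.969 -0.245  0.413]
 [ 1.     0.015  0.005  0.221]
 [-0.001 -0.245  0.97   0.384]
 [ 0.     0.     0.     1.   ]] 292.3169010899534
```

View pics/w1.png

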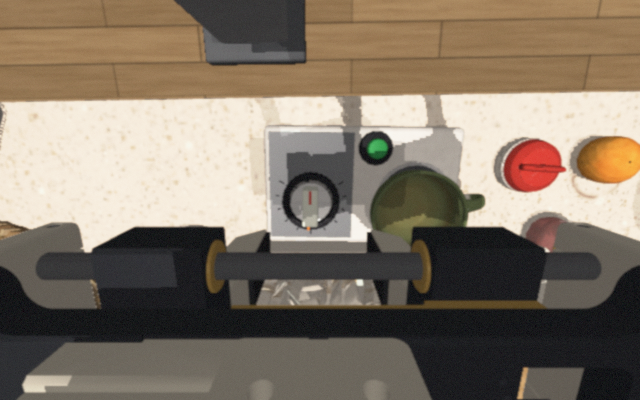

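The wrist view shows the control centred near (310,203), with the bar along the image vertical and the red line toward the robot. The orange ring mark is at about (308,228) and the green button at (376,148).

```bash
cat > meas.py <<'E'
from h import *
def meas(tag,box):
    c=cams.read_camera("wrist");u0,u1,v0,v1=box
    T=np.linalg.inv(c["world_to_cam"])
    vs,us=np.mgrid[v0:v1,u0:u1];d=c["depth"][v0:v1,u0:u1]
    P=np.stack([(us-c["cx"])/c["fx"]*d,-(vs-c["cy"])/c["fy"]*d,-d],-1)@T[:3,:3].T+T[:3,3]
    hsv=cv2.cvtColor(c["image"],cv2.COLOR_BGR2HSV)[v0:v1,u0:u1]
    def rep(n,m):
        q=P[m]; 
        if len(q)<5: print(n,len(q));return
        r=cv2.minAreaRect(q[:,:2].astype(np.float32)*1000)
        print(n,len(q),"mean",q.mean(0).round(4),"zmed",np.median(q[:,2]).round(4),"rect",np.round(r[0],1),np.round(r[1],1),round(r[2],1))
    z=P[...,2]
    rep("bar",(z>.083)&(z<.1))
    rep("rim",(z>.055)&(z<.069)&(hsv[...,2]<60))
    rep("panel",abs(z-.045)<.005)
    rep("orange",(hsv[...,0]>4)&(hsv[...,0]<20)&(hsv[...,1]>150)&(z>.05)&(z<.075))
    rep("red",((hsv[...,0]<4)|(hsv[...,0]>174))&(hsv[...,1]>110)&(z>.07))
    return c
E
python3 - <<'E'
from meas import *
c=meas("a",(262,352,160,242))
hsv=cv2.cvtColor(c["image"],cv2.COLOR_BGR2HSV)
g=cv2.inRange(hsv,(50,120,50),(85,255,255))[130:165,355:400];ys,xs=np.nonzero(g);print("btn",ray(c,xs.mean()+355,ys.mean()+130,.066),unproj(c,376,148))
for u,v in[(266,127),(266,240),(462,129),(310,203)]:print(ray(c,u,v,.045),unproj(c,u,v))
t=cams.read_camera("top")
d=t["depth"];print(max((unproj(t,u,v)[2],u,v) for u in range(250,395) for v in range(147,183)))
im=cv2.resize(c["image"][160:245,262:352],None,fx=6,fy=6,interpolation=cv2.INTER_CUBIC);cv2.imwrite("pics/w1c.png",im)
E
```

```text
bar 564 mean [0.4904 0.2117 0.0907] zmed 0.0909 rect [491.3 211.7] [14.8 39. ] 88.6
rim 828 mean [0.4837 0.2115 0.0615] zmed 0.0617 rect [489.2 211.9] [63.5 61.3] 86.4
panel 4435 mean [0.4896 0.2089 0.0454] zmed 0.0454 rect [493.5 209.1] [105.2 100.6] 89.3
orange 3
red 17 mean [0.4786 0.2113 0.0913] zmed 0.0911 rect [479.6 211.5] [ 1.1 11.7] 88.6
btn [0.43235025 0.28392183 0.066     ] [0.42981034 0.28397617 0.06648317]
[0.40600265 0.16400993 0.045     ] [ 0.4052908   0.15601974 -0.00131178]
[0.54071108 0.15610618 0.045     ] [0.46711611 0.19384809 0.23772009]
[0.41154403 0.38400614 0.045     ] [4.11587542e-01 4.05360529e-01 1.58890289e-04]
[0.4945261 0.2114291 0.045    ] [0.48324092 0.21293092 0.09093472]
(np.float64(1.018149817477044), 383, 151)
```

View pics/w1c.png

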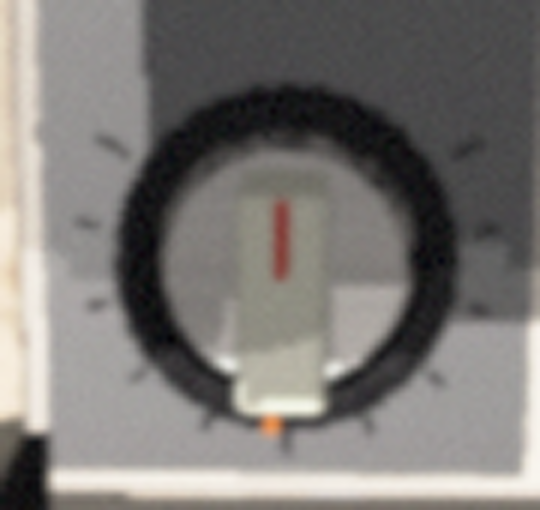

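The close-up shows the bar along the warmer's x, with the orange mark at the far side of the ring (crop px 271,425). I'll descend on the bar next.

Emit:
carry_out:
  deltas:
    - [-0.7,-0.4,2.4,0,0,0.009,0.6]
    - [-0.7,-0.46,2.4,0,0,0,0.6]
    - [0,0,2.4,0,0,0,0.6]
    - [0,0,2.4,0,0,0,0.6]
    - [0,0,2.0,0,0,0,0.5]
    - [0,0,1.2,0,0,0,0.4]
    - [0,0,0,0,0,0,0.4]
    - [0,0,0,0,0,0,0.4]

```text
time: 2.3
tool_pos: [0.487, 0.215, 0.1067]
tool_rot: [-3.141, -0.001, 3.122]
contact_force: [0.7, 0.4, 0.4]
opening: 0.0374
grip_force: 0.0
```

```bash
python3 - <<'E'
from meas import *
s=robot.observe();print(s["time"],s["tool_pos"],s["tool_rot"],s["contact_force"],s["opening"])
c=meas("b",(200,440,100,330));cv2.imwrite("pics/w2.png",c["image"])
t=cams.read_camera("top")
print(max((unproj(t,u,v)[2].round(3),u,v) for u in range(250,310) for v in range(147,183) if t["depth"][v,u]>0))
E
```

```text
2.3 [0.48696978 0.21499686 0.10666561] [-3.14142633e+00 -1.24199895e-03  3.12233574e+00] [0.70964607 0.36096577 0.38648   ] 0.03744602571709936
bar 1258 mean [0.4802 0.2255 0.0906] zmed 0.0907 rect [481.  241.9] [23.6 96.1] 3.6
rim 2698 mean [0.4563 0.2418 0.0594] zmed 0.0602 rect [468.4 244.6] [ 59.  137.4] 29.8
panel 18827 mean [0.4515 0.2251 0.0452] zmed 0.0453 rect [481.  230.3] [146.7 147. ] 88.4
orange 0
red 62 mean [0.4796 0.2114 0.0916] zmed 0.0916 rect [479.5 211.4] [ 1.2 13.1] 88.7
(np.float64(0.129), 309, 168)
```

View pics/w2.png

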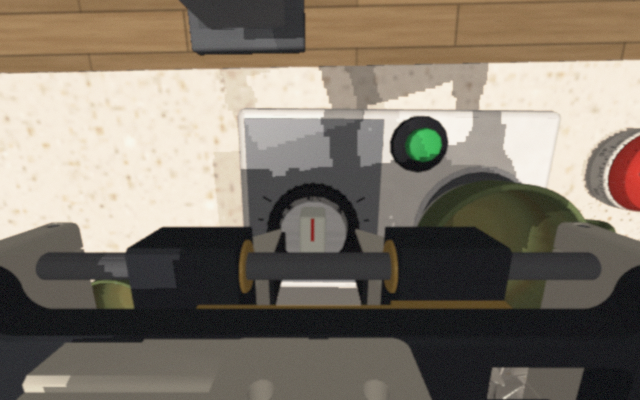

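The wrist view shows the bar between the open jaws at (312,230), slightly right of centre. I'll correct by 4 mm and 3 mm and go down the rest.

Emit:
carry_out:
  deltas:
    - [-0.22,-0.18,0,0,0,0.005,0.4]
    - [-0.2,-0.15,0.5,0,0,0,0.4]
    - [0,0,0.7,0,0,0,0.4]
    - [0,0,0.7,0,0,0,0.4]
    - [0,0,0.5,0,0,0,0.4]
    - [0,0,0,0,0,0,0.4]
    - [0,0,0,0,0,0,0.4]
    - [0,0,0,0,0,0,0.4]

```text
time: 3.07
tool_pos: [0.4921, 0.2108, 0.0827]
tool_rot: [3.142, -0.0, 3.116]
contact_force: [0.6, -0.2, 1.0]
opening: 0.0366
grip_force: 0.0
```

Emit:
carry_out:
  deltas:
    - [0,0,0,0,0,0,0.3]
    - [0,0,0,0,0,0,0.22]
    - [0,0,0,0,0,0,0.16]
    - [0,0,0,0,0,0,0.1]
    - [0,0,0,0,0,0,0.1]
    - [0,0,0,0,0,0,0.1]
    - [0,0,0,0,0,0,0.1]
    - [0,0,0,0,0,0,0.1]
  force: 25

```text
time: 3.73
tool_pos: [0.4922, 0.2111, 0.083]
tool_rot: [3.141, 0.001, 3.116]
contact_force: [-1.6, 1.9, 1.7]
opening: 0.0158
grip_force: 25.0
```

Emit:
carry_out:
  deltas:
    - [0,0,0.1,0,0,0,0.1]
    - [0,0,0.1,0,0,0,0.1]
    - [0,0,0.1,0,0,0,0.1]
    - [0,0,0,0,0,0,0.1]
    - [0,0,0,0,0,0,0.1]
    - [0,0,0,0,0,0,0.1]
    - [0,0,0,0,0,0,0.1]
    - [0,0,0,0,0,0,0.1]

```text
time: 4.4
tool_pos: [0.4923, 0.211, 0.0802]
tool_rot: [3.141, 0.001, 3.116]
contact_force: [-0.7, 3.8, 5.5]
opening: 0.0157
grip_force: 25.0
```

```bash
python3 - <<'E'
from h import *
s=robot.observe();print(s)
E
```

```text
{'time': 4.4, 'qpos': array([ 2.61658350e-01,  5.33644198e-01,  1.69351096e+00,  4.16275432e-04,
        9.13566306e-01, -1.28361079e+00]), 'qvel': array([ 8.22153963e-04,  8.59719547e-04,  4.95326898e-04, -6.99771958e-04,
       -9.79673896e-05, -2.79490862e-04]), 'joint_efforts': array([-1.60546660e+00, -4.42456019e+01, -1.77527475e+01, -7.75472559e-01,
       -1.37639008e-01, -2.85231275e-02]), 'tool_pos': array([0.49227799, 0.21102898, 0.08015272]), 'tool_rot': array([3.14102962e+00, 7.42056152e-04, 3.11581108e+00]), 'contact_force': array([-0.74421938,  3.77212601,  5.4521945 ]), 'torque': array([0.47446704, 0.27935754, 0.02960626]), 'grip_force': 25.000752210617065, 'opening': 0.01568710095969772}
```

Emit:
carry_out:
  deltas:
    - [0,0,0.1,0,0,0,0.1]
    - [0,0,0.1,0,0,0,0.1]
    - [0,0,0.1,0,0,0,0.1]
    - [0,0,0,0,0,0,0.1]
    - [0,0,0,0,0,0,0.1]
    - [0,0,0,0,0,0,0.1]
    - [0,0,0,0,0,0,0.1]
    - [0,0,0,0,0,0,0.1]

```text
time: 5.07
tool_pos: [0.4923, 0.2111, 0.0775]
tool_rot: [3.141, 0.001, 3.116]
contact_force: [-1.9, 1.8, 10.2]
opening: 0.016
grip_force: 25.0
```

Emit:
carry_out:
  deltas:
    - [0,0,0.02,0,0,0.03,0.1]
    - [0,0,0,0,0,0.06,0.1]
    - [0,0,0,0,0,0.06,0.1]
    - [0,0,0,0,0,0.06,0.1]
    - [0,0,0,0,0,0.06,0.1]
    - [0,0,0,0,0,0.06,0.1]
    - [0,0,0,0,0,0.05,0.1]
    - [0,0,0,0,0,0,0.1]

```text
time: 5.73
tool_pos: [0.4922, 0.2106, 0.0773]
tool_rot: [3.142, 0.001, 2.733]
contact_force: [-2.5, 0.2, 10.1]
opening: 0.0158
grip_force: 25.0
```

```bash
python3 - <<'E'
from h import *
s=robot.observe();print(s["tool_pos"],s["tool_rot"],s["contact_force"],s["torque"],s["qpos"][5])
E
```

```text
[0.49216583 0.21062874 0.0772818 ] [3.14153175e+00 6.16528695e-04 2.73336758e+00] [-2.5333671   0.20492655 10.10378119] [-0.0042424   0.4536748  -0.00375607] -0.9009371222553216
```

Emit:
carry_out:
  deltas:
    - [0,0,-0.05,0,0,0,0.1]
    - [0,0,-0.05,0,0,0,0.1]
    - [0,0,-0.05,0,0,0,0.1]
    - [0,0,-0.03,0,0,0,0.1]
    - [0,0,0,0,0,0,0.1]
    - [0,0,0,0,0,0,0.1]
    - [0,0,0,0,0,0,0.1]
    - [0,0,0,0,0,0,0.1]

```text
time: 6.4
tool_pos: [0.4922, 0.2106, 0.0787]
tool_rot: [-3.142, 0.0, 2.736]
contact_force: [-1.5, 1.4, 6.9]
opening: 0.0159
grip_force: 25.0
```

Emit:
carry_out:
  deltas:
    - [0,0,-0.04,0,0,0,0.1]
    - [0,0,-0.04,0,0,0,0.1]
    - [0,0,0,0,0,0,0.1]
    - [0,0,0,0,0,0,0.1]
    - [0,0,0,0,0,0,0.1]
    - [0,0,0,0,0,0,0.1]
    - [0,0,0,0,0,0,0.1]
    - [0,0,0,0,0,0,0.1]

```text
time: 7.07
tool_pos: [0.4921, 0.2107, 0.079]
tool_rot: [-3.141, 0.0, 2.736]
contact_force: [-0.1, -0.6, 0.7]
opening: 0.016
grip_force: 25.0
```

Emit:
carry_out:
  deltas:
    - [0,0,0,0,0,0.05,0.1]
    - [0,0,0,0,0,0.07,0.1]
    - [0,0,0,0,0,0.07,0.1]
    - [0,0,0,0,0,0.07,0.1]
    - [0,0,0,0,0,0.07,0.1]
    - [0,0,0,0,0,0.06,0.1]
    - [0,0,0,0,0,0.04,0.1]
    - [0,0,0,0,0,0,0.1]

```text
time: 7.73
tool_pos: [0.4918, 0.2103, 0.0793]
tool_rot: [-3.141, 0.0, 2.304]
contact_force: [-0.8, -2.3, 5.9]
opening: 0.0158
grip_force: 25.0
```

Emit:
carry_out:
  deltas:
    - [0,0,0,0,0,0.01,0.1]
    - [0,0,0,0,0,0.01,0.1]
    - [0,0,0,0,0,0,0.1]
    - [0,0,0,0,0,0,0.1]
    - [0,0,0,0,0,0,0.1]
    - [0,0,0,0,0,0,0.1]
    - [0,0,0,0,0,0,0.1]
    - [0,0,0,0,0,0,0.1]

```text
time: 8.4
tool_pos: [0.4918, 0.2103, 0.0794]
tool_rot: [-3.141, 0.0, 2.286]
contact_force: [-0.8, -3.6, 6.2]
opening: 0.0155
grip_force: 25.0
```

```bash
python3 - <<'E'
from h import *
s=robot.observe();print(s["tool_pos"],s["tool_rot"],s["contact_force"],s["torque"],s["joint_efforts"].round(2))
E
```

```text
[0.49175355 0.21027267 0.07942573] [-3.14054221e+00  2.01348412e-04  2.28605857e+00] [-0.81938697 -3.59456638  6.23518577] [-0.5475263   0.35834714 -0.02931681] [ 9.500e-01 -4.457e+01 -1.869e+01  5.700e-01 -6.800e-01 -2.000e-02]
```

Emit:
carry_out:
  deltas:
    - [0,0,-0.02,0,0,0,0.1]
    - [0,0,-0.02,0,0,0,0.1]
    - [0,0,0,0,0,0,0.1]
    - [0,0,0,0,0,0,0.1]
    - [0,0,0,0,0,0,0.1]
    - [0,0,0,0,0,0,0.1]
    - [0,0,0,0,0,0,0.1]
    - [0,0,0,0,0,0,0.1]

```text
time: 9.07
tool_pos: [0.4918, 0.2103, 0.0796]
tool_rot: [-3.141, 0.0, 2.286]
contact_force: [-0.8, -4.2, 4.8]
opening: 0.0156
grip_force: 25.0
```

```bash
python3 - <<'E'
from h import *
s=robot.observe();print(s["tool_pos"],s["tool_rot"],s["contact_force"],s["torque"])
c=cams.read_camera("wrist");cv2.imwrite("pics/w3.png",c["image"])
E
```

```text
[0.49175773 0.21031089 0.07960619] [-3.14050523e+00  1.10112161e-04  2.28599827e+00] [-0.8121197  -4.17016274  4.80302783] [-0.65297659  0.40232541 -0.01190312]
```

View pics/w3.png

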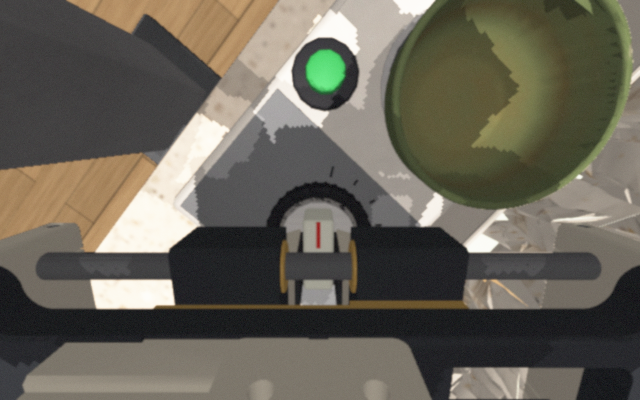

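The wrist view shows the bar gripped squarely at (318,235) and turned with the hand. Nothing else is in contact.

Emit:
carry_out:
  deltas:
    - [-0.02,-0.02,0,0,0,0,0.1]
    - [0,0,-0.02,0,0,0,0.1]
    - [0,0,-0.02,0,0,0,0.1]
    - [0,0,0,0,0,0,0.1]
    - [0,0,0,0,0,0,0.1]
    - [0,0,0,0,0,0,0.1]
    - [0,0,0,0,0,0,0.1]
    - [0,0,0,0,0,0,0.1]

```text
time: 9.78
tool_pos: [0.4918, 0.2103, 0.0798]
tool_rot: [-3.141, -0.0, 2.286]
contact_force: [-1.7, -3.4, 4.5]
opening: 0.0154
grip_force: 25.0
```

Emit:
carry_out:
  deltas:
    - [0,0,-0.02,0,0,0,0.1]
    - [0,0,-0.02,0,0,0,0.1]
    - [0,0,-0.02,0,0,0,0.1]
    - [0,0,0,0,0,0,0.1]
    - [0,0,0,0,0,0,0.1]
    - [0,0,0,0,0,0,0.1]
    - [0,0,0,0,0,0,0.1]
    - [0,0,0,0,0,0,0.1]

```text
time: 10.45
tool_pos: [0.4918, 0.2103, 0.0802]
tool_rot: [-3.141, -0.0, 2.286]
contact_force: [-1.9, -4.9, -0.0]
opening: 0.0155
grip_force: 25.0
```

```bash
python3 - <<'E'
from h import *
s=robot.observe();print(s["tool_pos"],s["tool_rot"],s["contact_force"],s["torque"])
E
```

```text
[0.49178472 0.21032375 0.08022155] [-3.14081317e+00 -2.58478566e-04  2.28584884e+00] [-1.85442839 -4.88786475 -0.01192016] [-1.00843135  0.46930569 -0.07921543]
```

Emit:
carry_out:
  deltas:
    - [0,0,0,0,0,0.02,0.1]
    - [0,0,0,0,0,0.02,0.1]
    - [0,0,0,0,0,0.02,0.1]
    - [0,0,0,0,0,0.02,0.1]
    - [0,0,0,0,0,0,0.1]
    - [0,0,0,0,0,0,0.1]
    - [0,0,0,0,0,0,0.1]
    - [0,0,0,0,0,0,0.1]

```text
time: 11.12
tool_pos: [0.4917, 0.2103, 0.0808]
tool_rot: [-3.141, -0.0, 2.206]
contact_force: [-2.8, -5.2, 5.0]
opening: 0.0159
grip_force: 25.0
```

```bash
python3 - <<'E'
from h import *
s=robot.observe();print(s["tool_pos"],s["tool_rot"],s["contact_force"],s["torque"])
E
```

```text
[0.49172824 0.21034369 0.08077607] [-3.14095597e+00 -9.19102980e-05  2.20594383e+00] [-2.82319166 -5.1802181   4.99402124] [-1.08847969  0.7646103  -0.0167326 ]
```

```bash
python3 - <<'E'
from meas import *
for i in range(3): c=meas("b",(250,390,180,250))
E
```

```text
bar 1371 mean [0.4851 0.2207 0.0892] zmed 0.0888 rect [485.  221.1] [33.5 16.6] 34.9
rim 1600 mean [0.4784 0.2292 0.0614] zmed 0.0617 rect [479.4 227.1] [63.  25.8] 36.9
panel 3072 mean [0.4804 0.2299 0.0455] zmed 0.0455 rect [482. 226.] [92.6 31.7] 36.6
orange 0
red 98 mean [0.4845 0.2207 0.0892] zmed 0.0892 rect [484.5 220.7] [ 1.6 13.3] 36.4
bar 1381 mean [0.485  0.2207 0.0892] zmed 0.0888 rect [485.  220.9] [33.5 16.7] 35.9
rim 1596 mean [0.4785 0.2292 0.0615] zmed 0.0618 rect [479.6 227.2] [63.2 26. ] 36.4
panel 3081 mean [0.4804 0.2299 0.0455] zmed 0.0455 rect [482.  226.1] [92.6 31.5] 36.4
orange 0
red 97 mean [0.4841 0.2214 0.0909] zmed 0.0894 rect [471.1 238.9] [ 1.6 58.7] 36.4
bar 1373 mean [0.485  0.2207 0.0893] zmed 0.0888 rect [485.  221.1] [33.3 16.7] 34.1
rim 1602 mean [0.4785 0.2292 0.0615] zmed 0.0617 rect [479.3 227.1] [63.3 25.9] 37.2
panel 3069 mean [0.4805 0.2299 0.0455] zmed 0.0455 rect [482.1 226.1] [92.7 31.6] 36.4
orange 0
red 96 mean [0.4844 0.2209 0.0893] zmed 0.0892 rect [484.5 220.7] [ 1.6 13.6] 36.3
```

Emit:
carry_out:
  deltas:
    - [0,0,-0.03,0,0,0,0.1]
    - [0,0,-0.03,0,0,0,0.1]
    - [0,0,0,0,0,0,0.1]
    - [0,0,0,0,0,0,0.1]
    - [0,0,0,0,0,0,0.1]
    - [0,0,0,0,0,0,0.1]
    - [0,0,0,0,0,0,0.1]
    - [0,0,0,0,0,0,0.1]

```text
time: 11.93
tool_pos: [0.4917, 0.2103, 0.0813]
tool_rot: [-3.141, -0.0, 2.206]
contact_force: [-3.5, -5.0, 4.5]
opening: 0.0159
grip_force: 25.0
```

```bash
python3 - <<'E'
from meas import *
s=robot.observe();print(s["tool_pos"],s["tool_rot"],s["contact_force"],s["torque"])
c=meas("b",(250,390,180,250))
E
```

```text
[0.49172566 0.21032301 0.08132875] [-3.14090431e+00 -1.14916127e-04  2.20591398e+00] [-3.5088362  -5.02737878  4.54497047] [-1.0309769   0.74268782  0.02255267]
bar 1397 mean [0.485  0.2207 0.0896] zmed 0.0893 rect [485.  221.2] [33.8 16.7] 34.1
rim 1573 mean [0.4785 0.2292 0.0615] zmed 0.0618 rect [479.5 227.4] [63.1 26. ] 36.3
panel 3067 mean [0.4806 0.2298 0.0455] zmed 0.0455 rect [482.1 226. ] [92.9 31.7] 36.4
orange 0
red 96 mean [0.4845 0.2209 0.0897] zmed 0.0898 rect [484.5 220.7] [ 1.6 13.1] 36.4
```

Emit:
carry_out:
  deltas:
    - [0,0,-0.03,0,0,0,0.1]
    - [0,0,-0.03,0,0,0,0.1]
    - [0,0,-0.03,0,0,0,0.1]
    - [0,0,-0.03,0,0,0,0.1]
    - [0,0,0,0,0,0,0.1]
    - [0,0,0,0,0,0,0.1]
    - [0,0,0,0,0,0,0.1]
    - [0,0,0,0,0,0,0.1]

```text
time: 12.65
tool_pos: [0.4917, 0.2103, 0.0824]
tool_rot: [-3.141, -0.0, 2.206]
contact_force: [-3.2, -5.1, 4.4]
opening: 0.0157
grip_force: 25.0
```

```bash
python3 - <<'E'
from meas import *
s=robot.observe();print(s["tool_pos"],s["tool_rot"],s["contact_force"],s["torque"])
c=meas("b",(250,390,180,250))
E
```

```text
[0.4917373  0.21033268 0.08238029] [-3.14085739e+00 -1.45428212e-04  2.20592378e+00] [-3.2100975  -5.13131957  4.40558695] [-1.08399622  0.65313045 -0.05124807]
bar 1408 mean [0.4849 0.2207 0.0904] zmed 0.0903 rect [484.9 221.1] [33.7 16.5] 35.1
rim 1587 mean [0.4784 0.229  0.0615] zmed 0.0618 rect [480.1 227.1] [63.3 27.1] 34.9
panel 3053 mean [0.4807 0.2295 0.0455] zmed 0.0455 rect [482.2 225.7] [93.4 32.1] 36.3
orange 0
red 98 mean [0.4841 0.2212 0.0922] zmed 0.0907 rect [471.1 238.9] [ 1.6 58.5] 36.4
```

The knob is following the hand up on spring force alone, past the gate height, so it is in the catch. I'll let it rise fully, then open.

Emit:
carry_out:
  deltas:
    - [0,0,-0.03,0,0,0,0.1]
    - [0,0,-0.02,0,0,0,0.1]
    - [0,0,0,0,0,0,0.1]
    - [0,0,0,0,0,0,0.1]
    - [0,0,0,0,0,0,0.3]
    - [0,0,0,0,0,0,0.4]
    - [0,0,0,0,0,0,0.4]
    - [0,0,0,0,0,0,0.4]

```text
time: 13.37
tool_pos: [0.4925, 0.211, 0.0829]
tool_rot: [3.14, -0.0, 2.206]
contact_force: [-0.6, -0.0, -0.0]
opening: 0.0353
grip_force: 0.0
```

```bash
python3 - <<'E'
from meas import *
s=robot.observe();print(s["tool_pos"],s["tool_rot"],s["contact_force"],s["opening"])
c=meas("b",(250,390,180,250))
E
```

```text
[0.49246633 0.21097643 0.08290819] [ 3.14027947e+00 -1.79741406e-05  2.20588742e+00] [-0.56559552 -0.02991697 -0.00153337] 0.0352710235108312
bar 1725 mean [0.4855 0.2206 0.0909] zmed 0.0909 rect [486.5 220.8] [64.7 18.8] 35.7
rim 1657 mean [0.4789 0.2281 0.0615] zmed 0.0618 rect [480.7 225.4] [64.8 30.2] 37.1
panel 3219 mean [0.4834 0.23   0.0455] zmed 0.0455 rect [485.1 223.9] [93.7 38.6] 36.0
orange 0
red 88 mean [0.4842 0.2212 0.0914] zmed 0.0914 rect [484.5 220.7] [ 1.6 13.3] 36.3
```

Emit:
carry_out:
  deltas:
    - [0,0,-0.8,0,0,0,0.4]
    - [0,0,-2,0,0,0,0.4]
    - [0,0,-2.5,0,0,0,0.4]
    - [0,0,-2.7,0,0,-0.1,0]
    - [0,0,-2,0,0,-0.12,0]
    - [0,0,0,0,0,-0.12,0]
    - [0,0,0,0,0,-0.12,0]
    - [0,0,0,0,0,-0.12,0]

```text
time: 14.08
tool_pos: [0.4923, 0.2107, 0.1841]
tool_rot: [3.14, 0.002, 2.792]
contact_force: [-0.3, -0.3, 0.1]
opening: 0.008
grip_force: 0.0
```

Emit:
carry_out:
  deltas:
    - [0,0,0,0,0,-0.11,0]
    - [1.9,1.4,0,0,0,0,0]
    - [1.9,1.4,0,0,0,0,0]
    - [1.9,1.4,0,0,0,0,0]
    - [1.9,1.4,0,0,0,0,0]
    - [0,0,0,0,0,0,0]
    - [0,0,0,0,0,0,0]
    - [0,0,0,0,0,0,0]

```text
time: 14.75
tool_pos: [0.4324, 0.2832, 0.1833]
tool_rot: [3.141, 0.001, 2.896]
contact_force: [0.3, -0.6, -0.5]
opening: 0.0006
grip_force: 0.0
```

```bash
python3 - <<'E'
from meas import *
s=robot.observe();print(s["time"],s["tool_pos"],s["tool_rot"],s["contact_force"],s["opening"])
c=cams.read_camera("wrist");hsv=cv2.cvtColor(c["image"],cv2.COLOR_BGR2HSV)
g=cv2.inRange(hsv,(50,130,50),(85,255,255));n,l,st,ce=cv2.connectedComponentsWithStats(g)
for i in range(1,n):
    if st[i,4]>80: print(st[i],ce[i].round(1),ray(c,*ce[i],.066).round(4),unproj(c,int(ce[i][0]),int(ce[i][1])).round(4))
cv2.imwrite("pics/w4.png",c["image"]);t=cams.read_camera("top");cv2.imwrite("pics/t4.png",t["image"])
E
```

```text
14.75 [0.43238511 0.28321809 0.18330662] [3.14115594e+00 9.51812515e-04 2.89627775e+00] [ 0.33672379 -0.61434413 -0.51750637] 0.0006054702026435485
[309 189  23  23 422] [319.7 199.9] [0.4316 0.285  0.066 ] [0.4305 0.2847 0.0665]
```

View pics/w4.png

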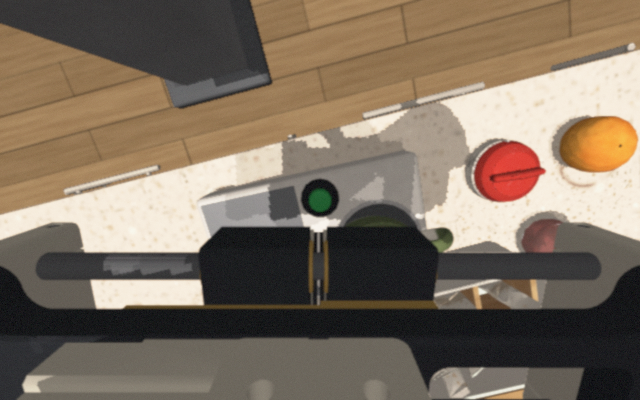

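The wrist view shows the green button centred at (320,200) with the closed jaws beside it. It is within 2 mm of target, so I'll descend.

Emit:
carry_out:
  deltas:
    - [0.13,0.14,2,0,0,0,0]
    - [0,0,2.4,0,0,0,0]
    - [0,0,2.4,0,0,0,0]
    - [0,0,2,0,0,0,0]
    - [0,0,1.4,0,0,0,0]
    - [0,0,0,0,0,0,0]
    - [0,0,0,0,0,0,0]
    - [0,0,0,0,0,0,0]

```text
time: 15.52
tool_pos: [0.432, 0.2849, 0.0817]
tool_rot: [3.141, 0.001, 2.895]
contact_force: [-1.0, -0.2, 0.1]
opening: 0.0006
grip_force: 0.0
```

Emit:
carry_out:
  deltas:
    - [0,0,0.1,0,0,0,0]
    - [0,0,0.15,0,0,0,0]
    - [0,0,0.15,0,0,0,0]
    - [0,0,0.1,0,0,0,0]
    - [0,0,0.1,0,0,0,0]
    - [0,0,0.1,0,0,0,0]
    - [0,0,0,0,0,0,0]
    - [0,0,0,0,0,0,0]

```text
time: 16.18
tool_pos: [0.4311, 0.2851, 0.0739]
tool_rot: [3.141, 0.0, 2.896]
contact_force: [-0.3, -0.2, 1.5]
opening: 0.0005
grip_force: 0.6
```

Emit:
carry_out:
  deltas:
    - [0,0,0.1,0,0,0,0]
    - [0,0,0.1,0,0,0,0]
    - [0,0,0.1,0,0,0,0]
    - [0,0,0.1,0,0,0,0]
    - [0,0,0,0,0,0,0]
    - [0,0,0,0,0,0,0]
    - [0,0,0,0,0,0,0]
    - [0,0,0,0,0,0,0]

```text
time: 16.85
tool_pos: [0.4311, 0.2851, 0.0699]
tool_rot: [3.141, 0.0, 2.896]
contact_force: [-0.7, 2.1, 3.7]
opening: 0.0006
grip_force: 1.7
```

Emit:
carry_out:
  deltas:
    - [0,0,0.05,0,0,0,0]
    - [0,0,0.05,0,0,0,0]
    - [0,0,0,0,0,0,0]
    - [0,0,0,0,0,0,0]
    - [0,0,0,0,0,0,0]
    - [0,0,0,0,0,0,0]
    - [0,0,0,0,0,0,0]
    - [0,0,0,0,0,0,0]

```text
time: 17.52
tool_pos: [0.4311, 0.2851, 0.0692]
tool_rot: [3.141, 0.0, 2.896]
contact_force: [-2.2, -0.3, 6.3]
opening: 0.0002
grip_force: 3.5
```

Emit:
carry_out:
  deltas:
    - [0,0,0.03,0,0,0,0]
    - [0,0,0.03,0,0,0,0]
    - [0,0,0,0,0,0,0]
    - [0,0,0,0,0,0,0]
    - [0,0,0,0,0,0,0]
    - [0,0,0,0,0,0,0]
    - [0,0,0,0,0,0,0]
    - [0,0,0,0,0,0,0]

```text
time: 18.18
tool_pos: [0.4311, 0.2851, 0.0691]
tool_rot: [3.141, 0.001, 2.896]
contact_force: [-3.5, -0.7, 12.6]
opening: 0.0007
grip_force: 5.7
```

The force rose sharply to 12.6 N with no further travel, so the button is at its bottom stop. I'll retract.

Emit:
carry_out:
  deltas:
    - [0,0,-0.2,0,0,0,0]
    - [0,0,-0.4,0,0,0,0]
    - [0,0,-0.8,0,0,0,0]
    - [0,0,-2,0,0,0,0]
    - [0,0,-3,0,0,0,0]
    - [0,0,-3,0,0,0,0]
    - [0,0,-3,0,0,0,0]
    - [0,0,-2,0,0,0,0]

```text
time: 18.85
tool_pos: [0.4315, 0.2851, 0.2153]
tool_rot: [3.14, 0.002, 2.896]
contact_force: [0.8, 0.5, -0.1]
opening: 0.0006
grip_force: 0.0
```

Emit:
carry_out:
  deltas:
    - [2.5,-2.5,0,0,0,0,0]
    - [2.5,-2.5,0,0,0,0,0]
    - [2.5,-2.5,0,0,0,0,0]
    - [2.5,-2.5,0,0,0,0,0]
    - [0,0,0,0,0,0,0]
    - [0,0,0,0,0,0,0]
    - [0,0,0,0,0,0,0]
    - [0,0,0,0,0,0,0]

```text
time: 19.52
tool_pos: [0.3109, 0.2128, 0.2125]
tool_rot: [3.141, 0.001, 2.896]
contact_force: [0.3, 0.4, 0.4]
opening: 0.0003
grip_force: 0.0
```

```bash
python3 - <<'E'
from meas import *
s=robot.observe();print(s["time"],s["tool_pos"],s["tool_rot"],s["contact_force"])
c=cams.read_camera("wrist");t=cams.read_camera("top")
im=np.vstack([c["image"],cv2.resize(t["image"][170:250,190:390],None,fx=2.5,fy=2.5)]) if 0 else c["image"].copy()
k=cv2.resize(t["image"][175:245,195:375],(450,175),interpolation=cv2.INTER_CUBIC);im[225:400,95:545]=k
cv2.imwrite("pics/w5.png",im)
E
```

```text
19.5167 [0.31090547 0.21282778 0.21254105] [3.14079592e+00 9.66379684e-04 2.89571587e+00] [0.25782425 0.44474893 0.36956472]
```

View pics/w5.png

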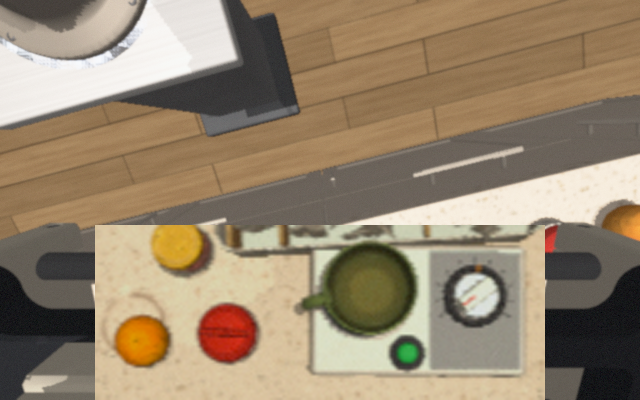

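The inset top view shows the knob turned, the orange ring mark still at the far side (478,268), the button back up, and the cup and other things in place.

```bash
python3 -c "
from cell import robot
print(robot.hand_in())"
```

```text
the job is handed in; nothing more can be done
None
```

The job is handed in, at about 20 s of the 58 s allowed; hand-in gave no verdict: the knob turned about 52° clockwise and sprang fully up into its catch, the heat ring's mark looked unmoved, the start button was pressed to its stop (12.6 N at the end) and let go, and the cup and other things looked undisturbed.

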